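# Seat a hex-footed bushing in its nest and close the keeper

### The arm

A 6-joint arm with a two-finger parallel gripper is mounted at the origin on the work surface. World frame = base frame: x ahead of the robot, y to its left, z up, the work surface at z = 0. Lengths are in mm, angles in degrees, forces in N, time in s.
With the tool pointing down it reaches from about 300 to 850 mm from the base axis. Payload 4.2 kg.
Tool frame: the origin (TCP) lies at the very end of the fingers, on their centre line; the grasp point (between the pads) lies 19 mm behind it; z points along the fingers, y is the line along which they close (so a half turn about z gives the same grasp; the last joint's range is limited). The gripper opens to 91 mm and grips with 3 to 60 N. Pads are 32 mm wide; open, the fingers measure 118 mm over their backs; the gripper's body (76 mm by 178 mm) begins 60 mm behind the grasp point.
Start: joints at [70.989, 18.312, 89.639, -0, 72.044, -1.146], TCP at [176.397, 547.291, 213.976] pointing down, gripper open.
Joint ranges: [-177.97, 177.97], [-48.28, 115.42], [12.27, 149.76], [-77.06, 257.06], [2.81, 150.46], [-146.56, 146.56]. Speed limits (degrees/s): [147.25, 147.25, 180, 180, 180, 180].

### API

Orientations are given as [roll, pitch, yaw] about the fixed x, y, z axes, in that order (R = Rz(yaw) Ry(pitch) Rx(roll)).
In Python, from workcell import env gives the robot as it stands.
- The arm moves only by the shell command python3 -m pendant 'ROWS' [FORCE]. ROWS is a JSON object of lists of equal length, an entry for each row: "translation": the shift along the tool's x, y, z in mm, a list of three; "roll": the turn about the tool's z in rad; "hand": the closure in counts, from 0 (fully open) to 255 (shut). In form: {"translation": [[dx, dy, dz], ...], "roll": [roll, ...], "hand": [hand, ...]}. A call has exactly 8 rows; each row shifts and turns the commanded pose from where the row before left it, along the tool's axes as they then stand; what a row does not reach is not made up. A row lasts 1/12 s, in which the tool goes at most 41.7 mm and 7.16 degrees, less where a joint would pass 70% of its speed; a pose out of reach is approached as far as the arm can. A call with a gripper value outside its range is refused whole. The fingers move at their own pace and stop on an object; FORCE is the grip in N (left out, the last holds). Time passes only in rows, so rows that do not move let the fingers close, or fill a call up. It gives the time, the measured TCP pose, the force, the opening and the grip force at its end, in the units of the state.
- env.state(): the state, without advancing time (a new reading comes with each control period).
- env.grab_frame(name): name is "scene" or "top" or "wrist"; returns a dict with "frame" (384x512x3 uint8, red, green, blue), "z_map" (384x512 float32, mm along the optical axis (not along the pixel's ray), 0 where there is no reading), "fx", "fy", "cx", "cy" (pixels), "pose" (4x4, takes a point from camera to world coordinates). Camera axes: x right, y down, z forward; pixel columns grow to the right and rows downward; lengths in mm; the calibration is good to about 2 mm. A picture is of the moment at which its call begins.
- env.job_done(): hands the job in; it is judged then, once.
Trained networks look in a picture, given as the dict that the camera call returned (one of the last four; its "shot" number tells which), for a name from the list of things; names that differ only in an ending like _2 or _b are one class to them, and where a whole thing is asked for, a point or a joint stands for the part that bears it (a point fixed in the world has none). Each returns a list of dicts, best first, with "score" (0 to 1); they miss things now and then, are a little off and sometimes report something else, mostly with a low value. They report only what shows in the picture. A call takes as long as a camera call. They do not tell look-alikes from the thing itself.
- env.recognise(picture, label): "rect" ([centre column, centre row, width, height] in pixels, round what is visible of it).
- env.regions_of(picture, label): "pixels" (384x512 bool, what is visible of it) and "rect" ([centre column, centre row, width, height] in pixels, round what is visible of it).
The state is a dict: "time_s": time; "qpos": joint angles; "qvel": joint speeds; "effort": joint torques, N m; "ee_pos": TCP position; "ee_rot": TCP orientation; "force": force on the tool from outside, world axes, zero at the start; "torque": the same for the moment, N m; "gripper_width": finger opening in mm; "gripper_force": force on a finger pad.
Only numpy, scipy, OpenCV 4.12 (cv2) and the standard library are available. Lean on these libraries where they do the work, as an engineer would, in place of code of your own. Each camera call takes 0.05 s, during which the arm holds its last target. There are 200 camera calls.

### The job

Pick up the bushing with the hexagonal foot and gently work it into the hexagonal pocket of the holding fixture, feeling for the pocket without forcing it, until its foot has dropped fully home on the pocket floor; then slide the keeper forward to its stop over the foot, let go, and leave the other parts on the bench where they are.

Things in the scene. Friction and masses are not known exactly. Their poses are not given: they have to be found in the camera images.
- fixture: Bolted-down fixture: grey base plate 185 x 116 x 18 mm (x -55 to +130), a dark hexagonal steel nest on it (85 mm across outer flats, top 35 mm above the table) and a keeper slide. Origin on the table under the nominal pocket centre; +x from pocket to keeper. The nest is screwed on through oversize holes: it sits up to 4 mm off in x and in y and up to 0.06 rad turned, not in any reading.
- pocket (a point): NOMINAL centre of the hexagonal pocket's mouth, on the nest's top, 35 mm above the table. Pocket: 59 mm across flats, 12 mm deep (floor 23 mm above the table), sharp vertical walls, one flat nominally facing the fixture's +x. The true pocket is off this point by the nest's misplacement (up to 4 mm in each of x and y, 0.06 rad) and must be found by feel or by eye.
- bush_mid (a point): Steel bushing to load, upright, 62 mm tall, 0.34 kg: hex foot 56 mm across flats, 16 mm thick, sharp-edged; above it a neck 20 mm square, 46 mm tall. Point at its centre, 31 mm up. z up the neck; x normal to two foot flats and two neck faces; y through two foot corners, normal to the other neck faces. Seated: foot 4 mm proud of nest, point 54 mm over table; riding on the nest: 12 mm higher.
- keeper (a joint): Keeper slide travel in m: 0 drawn back (open), 0.036 at its forward stop with the tongue over the bushing's foot. Starts at 0 to 0.008; 3 N friction, stays where left. Tongue 28 mm wide, 6 mm thick, underside 41.5 mm above the table (2.5 mm over a seated foot); an unseated foot stands in its way. At the stop its tip is 20 mm from the nominal pocket centre.
- keeper_grip (a point): Grip point of the upright steel tab on the keeper slide, 73 mm above the table. Tab 14 mm thick (fixture y), 16 mm long (fixture x), from 47 to 92 mm above the table. It slides along the fixture's -x, towards the pocket. The slide's steel side guides (outer faces 44 mm apart) reach 46.5 mm above the table.
- bush_round_mid (a point): A look-alike that is to be left where it stands: same square neck (20 mm square, 46 mm tall) and 62 mm overall, but with a round (62 mm diameter) foot, 16 mm thick. Point at its centre, 31 mm above its underside.
- bush_square_mid (a point): A look-alike that is to be left where it stands: same square neck (20 mm square, 46 mm tall) and 62 mm overall, but with a square (56 mm) foot, 16 mm thick. Point at its centre, 31 mm above its underside.
- bearing_c (a point): Centre of a loose steel bearing ring, 62 mm outside, 16 mm thick, flat on the table. Bystander.
- pinion_c (a point): Centre of a loose steel pinion, 46 mm diameter, 42 mm tall, standing on its hub. Bystander.
- worm_c (a point): Centre (75 mm up) of a loose worm shaft, 150 mm tall, standing on its 70 mm gear. Bystander.
- wrench_grip (a point): Middle of the handle of a loose open-ended wrench lying flat. Bystander.
Things that resemble listed ones, but are neither listed nor needed, are in the scene too. Leave any turquoise look-alike of the part that bears bush_mid alone.

How it is judged:
By the outcome, as a careful person would: the job done as asked, in the order asked, and still so for the second after the job is handed in, with the robot touching nothing.
It also fails if it takes over 72 s, if anything falls off the work surface, if the arm or the gripper's body presses on something with over 40 N, if the wrist force passes 120 N, or if a joint passes its speed limit or range.

## Working session

There is one attempt and no reset: what is moved stays moved. The work goes in short steps, Python scripts to look and compute and a shell command to move; the robot and the scene stay as the last step left them, time stands still between calls to the robot, and variables do not carry over. Pictures are saved under pics/ and viewed, at most 10 in all, crops included, and the job is handed in when it is done.

```bash
mkdir -p pics; ls; cat > h.py <<'E'
import numpy as np, cv2
from workcell import env
def save(p,n,crop=None,s=1):
    im=p["frame"][:,:,::-1]
    if crop: r0,r1,c0,c1=crop; im=im[r0:r1,c0:c1]
    cv2.imwrite("pics/"+n+".png",cv2.resize(im,None,fx=s,fy=s,interpolation=cv2.INTER_CUBIC))
def cloud(p):
    z=p["z_map"].astype(float); v,u=np.mgrid[:z.shape[0],:z.shape[1]]
    P=np.stack([(u-p["cx"])/p["fx"]*z,(v-p["cy"])/p["fy"]*z,z],-1)
    T=np.array(p["pose"]); W=P@T[:3,:3].T+T[:3,3]; W[z==0]=np.nan
    return W
E
python3 - <<'E'
from h import *
t=env.grab_frame("top"); s=env.grab_frame("scene")
im=np.hstack([t["frame"],s["frame"]])
save(t,"top",None,1.5)
save(s,"scene",None,1.5)
W=cloud(t)
for l in ["fixture","bush_mid","keeper","bush_round_mid","bush_square_mid","worm_c","pinion_c","bearing_c","wrench_grip"]:
    for r in env.regions_of(t,l)[:4]:
        m=r["pixels"]; q=W[m]; zz=np.nanpercentile(q[:,2],95)
        print(l,round(r["score"],2),np.round(r["rect"]),np.round(np.nanmedian(q,0)),round(zz), np.round(np.nanmean(q[q[:,2]>zz-4],0)))
print(env.state()); print(np.array(t["pose"]).round(2),t["fx"])
E
```

```text
pics
fixture 0.83 [118. 206.  59.  81.] [535. 212.  22.] 49 [584. 225.  55.]
bush_mid 0.95 [274. 275.  20.  28.] [ 360. -175.   17.] 63 [ 358. -177.   63.]
bush_mid 0.77 [229. 214.  19.  22.] [511. -66.  17.] 64 [511. -67.  63.]
keeper 0.54 [112. 185.  18.  18.] [581. 223.  48.] 93 [585. 227.  93.]
bush_round_mid 0.58 [255. 168.  26.  25.] [ 629. -132.   17.] 63 [ 633. -131.   63.]
bush_round_mid 0.51 [354. 264.  73.  18.] [ 388. -387.    8.] 11 [ 386. -381.    9.]
bush_square_mid 0.87 [283. 231.  24.  21.] [ 468. -200.   17.] 64 [ 469. -203.   63.]
worm_c 0.61 [126. 117.  42.  34.] [752. 190.  16.] 150 [759. 197. 150.]
pinion_c 0.84 [318. 177.  19.  16.] [ 607. -292.   35.] 44 [ 608. -296.   43.]
bearing_c 0.54 [205. 141.  24.  22.] [695.  -6.  16.] 19 [695.  -6.  18.]
wrench_grip 0.9 [353. 263.  73.  20.] [ 387. -376.    8.] 11 [ 386. -381.    9.]
{'time_s': 0.55, 'qpos': array([ 7.09910000e+01,  1.83111639e+01,  8.96416842e+01,  9.33445298e-04,
        7.20429020e+01, -1.14625853e+00]), 'qvel': array([ 0.05131564, -0.03832539, -0.06033402, -0.02683406, -0.00480497,
        0.10798176]), 'effort': array([ 6.46294557e-04, -4.12054324e+01, -2.32094532e+01,  7.27610593e-02,
        3.80638358e-02, -4.42434441e-06]), 'ee_pos': array([176.37153765, 547.28161077, 213.96509023]), 'ee_rot': array([ 1.79995733e+02, -8.02800616e-04,  1.62136971e+02]), 'force': array([-0.49985188,  0.20041867, -0.26136836]), 'torque': array([-0.00622756,  0.00374016, -0.04561026]), 'gripper_force': 0.0, 'gripper_width': 91.00583933321859}
[[-0.00000e+00 -1.00000e+00  9.00000e-02  4.84750e+02]
 [-1.00000e+00  0.00000e+00 -1.00000e-02 -1.04590e+02]
 [ 1.00000e-02 -9.00000e-02 -1.00000e+00  1.06858e+03]
 [ 0.00000e+00  0.00000e+00  0.00000e+00  1.00000e+00]] 410.479137266139
```

View pics/top.png

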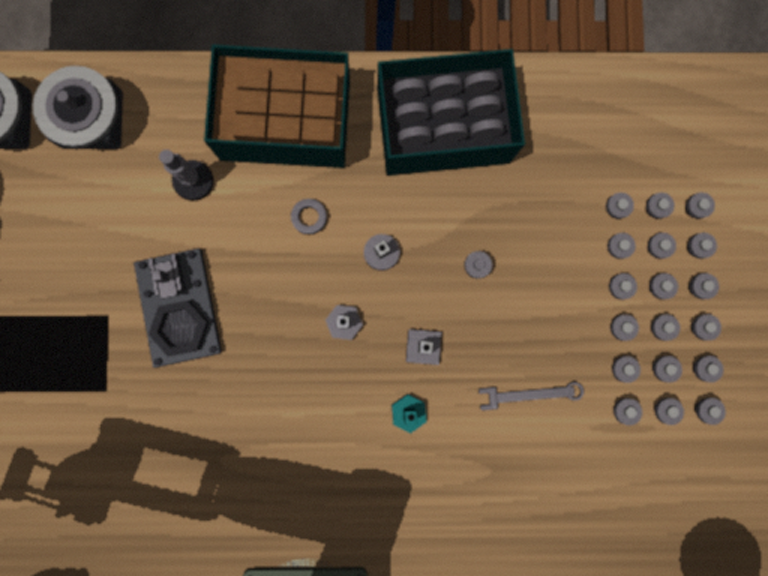

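View pics/scene.png

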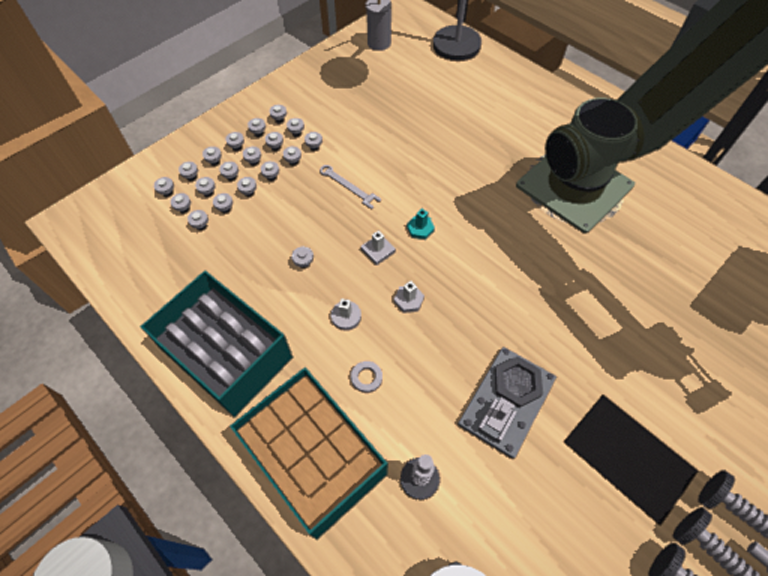

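The top view (1.5x) shows four bushings. In original pixels, the grey hex foot is at (229,214), the turquoise hex decoy at (274,275), round at (255,168) and square at (283,231). The grey one at (229,214) fits; I'll confirm it in an enlarged crop. The fixture is at (118,206) with the keeper on its upper, +x side.

```bash
cat >> h.py <<'E'
def delta(target,yaw=None):
    "world target TCP (mm) -> tool translation at present yaw; roll (rad) to reach yaw(deg, mod 180)"
    s=env.state(); 
    from scipy.spatial.transform import Rotation as R
    M=R.from_euler("xyz",s["ee_rot"],degrees=True).as_matrix()
    d=M.T@(np.array(target)-s["ee_pos"])
    r=None
    if yaw is not None:
        r=((s["ee_rot"][2]-yaw+90)%180-90)*np.pi/180
    print("delta",d.round(1),"norm",round(np.linalg.norm(d),1),"roll",r,"q6",s["qpos"][5].round(1),"yaw",s["ee_rot"][2].round(2),"t",s["time_s"])
    return d
E
python3 - <<'E'
from h import *
t=env.grab_frame("top"); save(t,"bushcrop",(184,244,199,299),8)
w=env.grab_frame("wrist"); T=np.array(w["pose"]); s=env.state()
print("cam pos - tcp",(T[:3,3]-s["ee_pos"]).round(1),T[:3,:3].round(2),w["fx"])
W=cloud(t); m=np.zeros(W.shape[:2],bool); m[150:260,80:155]=1
q=W[m&(W[...,2]>32)&(W[...,2]<38)]; print("nest",len(q),np.nanmean(q,0).round(1),np.nanmin(q,0),np.nanmax(q,0))
delta([520,200,300]); 
E
```

```text
cam pos - tcp [-69.4  22.3 170. ] [[ 0.31  0.92  0.25]
 [ 0.95 -0.3  -0.08]
 [-0.    0.26 -0.97]] 267.81277527663406
nest 504 [507.3 210.4  35.2] [457.11861087 162.9741273   32.01932008] [625.63425185 257.02684707  37.98097825]
delta [-433.6 -225.1  -86.1] norm 496.1 roll None q6 -1.1 yaw 162.13 t 0.65
```

View pics/bushcrop.png

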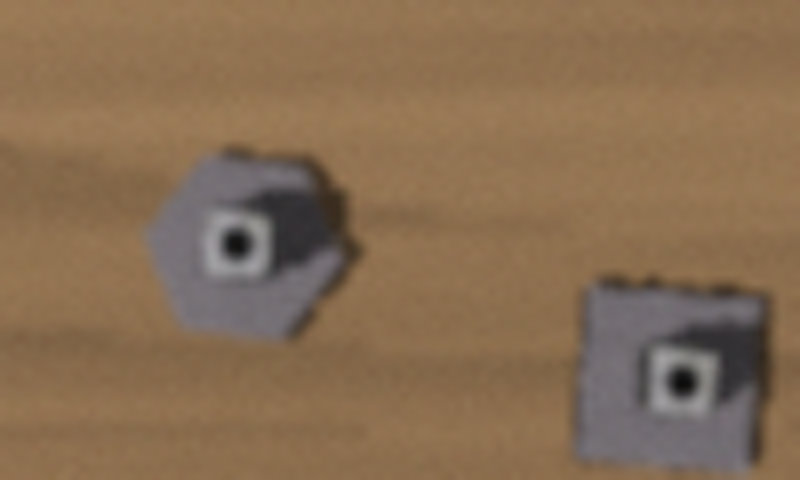

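The crop confirms it: the grey hex foot is at crop (240,245), original (229,214), with its flats up and down and about 5° clockwise. The square-foot part is at lower right. On the way there I'll stop over the fixture.

```bash
python3 -m pendant '{"translation":[[-35,-18,0],[-35,-18,0],[-35,-18,0],[-35,-18,0],[-35,-18,0],[-35,-18,0],[-35,-18,0],[-35,-18,0]],"roll":[0,0,0,0,0,0,0,0],"hand":[0,0,0,0,0,0,0,0]}'; python3 -m pendant '{"translation":[[-35,-18,0],[-35,-18,0],[-35,-18,0],[-35,-18,0],[0,0,0],[0,0,0],[0,0,0],[0,0,0]],"roll":[0,0,0,0,-0.1,-0.1,-0.1,-0.1],"hand":[0,0,0,0,0,0,0,0]}'
python3 - <<'E'
from h import *
w=env.grab_frame("wrist"); save(w,"fix1",None,1.5); np.savez("fix1.npz",W=cloud(w),f=w["frame"])
W=cloud(w); z=W[...,2]
for a,b in [(16,20),(21,25),(33,37),(90,95)]:
    q=W[(z>a)&(z<b)]; print(a,len(q),np.nanmean(q,0).round(1),np.median(q[:,2]).round(2))
print(env.state()["ee_pos"],env.state()["ee_rot"])
delta([511,-66,130],175)
E
```

```text
time_s: 1.32
ee_pos: [399.8, 322.8, 214.2]
ee_rot: [180.0, 0.0, 162.1]
force: [-0.4, 1.0, -0.3]
gripper_width: 91.2
gripper_force: 0.0
time_s: 1.98
ee_pos: [510.2, 212.4, 213.9]
ee_rot: [180.0, -0.0, -174.7]
force: [-0.4, 0.1, 0.8]
gripper_width: 91.1
gripper_force: 0.0
16 4827 [531.1 211.9  17.2] 17.16
21 1864 [509.8 235.5  22.4] 22.29
33 1915 [506.2 225.9  34.3] 34.26
90 52 [579.7 229.7  91.3] 91.27
[510.07576557 212.55818677 213.93248375] [ 1.79999660e+02  4.07766704e-03 -1.74518183e+02]
delta [  25.7 -277.4   83.9] norm 290.9 roll 0.18294222521196515 q6 -74.1 yaw -174.52 t 2.0333
```

View pics/fix1.png

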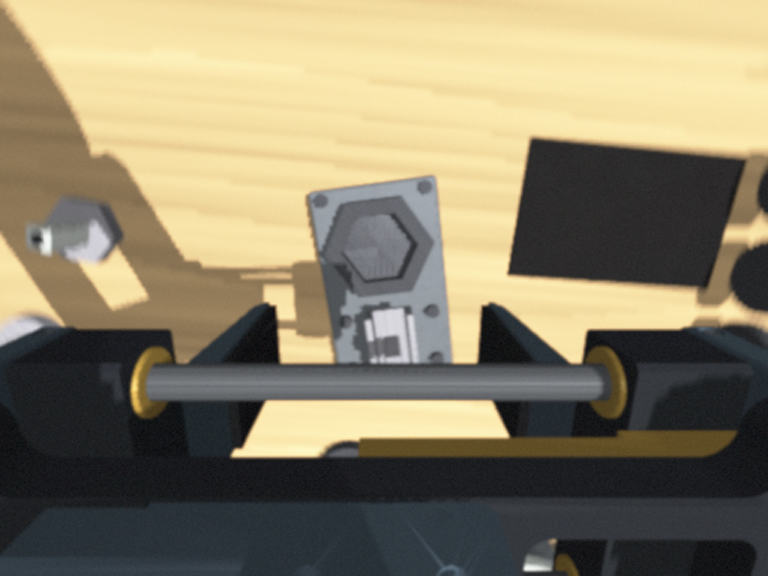

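Wrist view: the pocket hexagon is at about (378,245) in the 1.5x picture, with the keeper at (388,340). The bushing with the hex foot is at left (80,230). I'll fit the nest from the point cloud.

```bash
cat >> h.py <<'E'
from scipy.optimize import minimize
def hexd(q,c,a):
    "max over the 6 flat normals of the support"
    k=np.deg2rad(a)+np.arange(6)*np.pi/3
    return ((q-c)@np.stack([np.cos(k),np.sin(k)])).max(1)
def fitnest(W,c0,rad=60):
    z=W[...,2]; d=np.hypot(W[...,0]-c0[0],W[...,1]-c0[1])
    top=W[(z>31)&(z<38)&(d<rad)][:,:2]; low=W[(z<29)&(d<rad)][:,:2]
    def cost(p):
        f=lambda x:1/(1+np.exp(-x/0.5))
        ring=lambda q:f(hexd(q,p[:2],p[2])-29.5)*f(42.5-hexd(q,p[:2],p[2]))
        return (1-ring(top)).sum()+ring(low).sum()
    best=min((minimize(cost,[c0[0]+dx,c0[1]+dy,a],method="Nelder-Mead",options=dict(initial_simplex=np.array([c0[0]+dx,c0[1]+dy,a])+np.array([[0,0,0],[3,0,0],[0,3,0],[0,0,5]]))) for dx in(-4,4) for dy in(-4,4) for a in(0,15,30,45)),key=lambda r:r.fun)
    return best.x,best.fun,len(top)
E
python3 - <<'E'
from h import *
W=np.load("fix1.npz")["W"]; z=W[...,2]
c0=np.array([506,226]); 
for it in range(3):
    x,f,n=fitnest(W,c0); c0=x[:2]
print("nest",x.round(2),f,n)
# base plate
d=np.hypot(z*0+W[...,0]-530,W[...,1]-220)
m=((z>14)&(d<125)).astype(np.uint8); 
q=W[(z>14)&(z<20)&(d<130)][:,:2].astype(np.float32); print("base",cv2.minAreaRect(q))
q=W[(z>88)&(z<95)&(d<110)]; print("tab",np.median(q,0))
E
```

```text
nest [502.46 212.47  11.86] 201.7180708606637 1864
base ((536.5853271484375, 220.07791137695312), (182.7414093017578, 115.85700225830078), 12.13701343536377)
tab [579.25165358 229.41179175  91.08149916]
```

```bash
python3 -m pendant '{"translation":[[4,-34,0],[4,-34,0],[4,-34,0],[4,-34,0],[4,-34,0],[4,-34,0],[0,-34,0],[0,-34,0]],"roll":[0,0,0,0,0,0,0.09,0.09],"hand":[0,0,0,0,0,0,0,0]}'
python3 - <<'E'
from h import *
w=env.grab_frame("wrist"); save(w,"bush1",None,1.5); W=cloud(w); np.savez("bush1.npz",W=W,f=w["frame"])
z=W[...,2]; d=np.hypot(W[...,0]-511,W[...,1]+66)
q=W[(z>58)&(z<67)&(d<40)]; print("top",len(q),np.median(q,0).round(1),q.min(0),q.max(0))
q=W[(z>11)&(z<20)&(d<45)][:,:2]
print(len(q),q.min(0),q.max(0),cv2.minEnclosingCircle(q.astype(np.float32)))
def cost(p):
    h=hexd(q,p[:2],p[2]); return np.maximum(h-28,0).sum()*5
t=W[(z>-6)&(z<8)&(d<60)][:,:2]
f=lambda x:1/(1+np.exp(-x/.5))
cost=lambda p:f(hexd(q,p[:2],p[2])-28).sum()+f(28-hexd(t,p[:2],p[2])).sum()
b=min((minimize(cost,[511,-66,a],method="Nelder-Mead",options=dict(initial_simplex=np.array([511,-66,a])+np.array([[0,0,0],[4,0,0],[0,4,0],[0,0,6]]))) for a in (-15,-5,5,15)),key=lambda r:r.fun)
print("bush",b.x,b.fun)
delta([511,-66,130],175)
E
```

```text
time_s: 2.7
ee_pos: [507.0, -61.9, 214.2]
ee_rot: [180.0, 0.1, 174.4]
force: [0.3, 0.0, -0.5]
gripper_width: 91.3
gripper_force: 0.0
top 252 [510.6 -64.5  61. ] [500.39606365 -74.64812357  58.88775322] [521.17213951 -53.41706728  63.24515116]
1023 [481.48753982 -95.08979859] [540.02768717 -33.32954603] ((511.1703186035156, -64.58756256103516), 31.9949951171875)
bush [511.86195037 -64.29787401  -7.71801741] 63.42482569439382
delta [-3.8  2.3 84.2] norm 84.3 roll -0.016880213056681973 q6 -92.6 yaw 174.03 t 2.75
```

View pics/bush1.png

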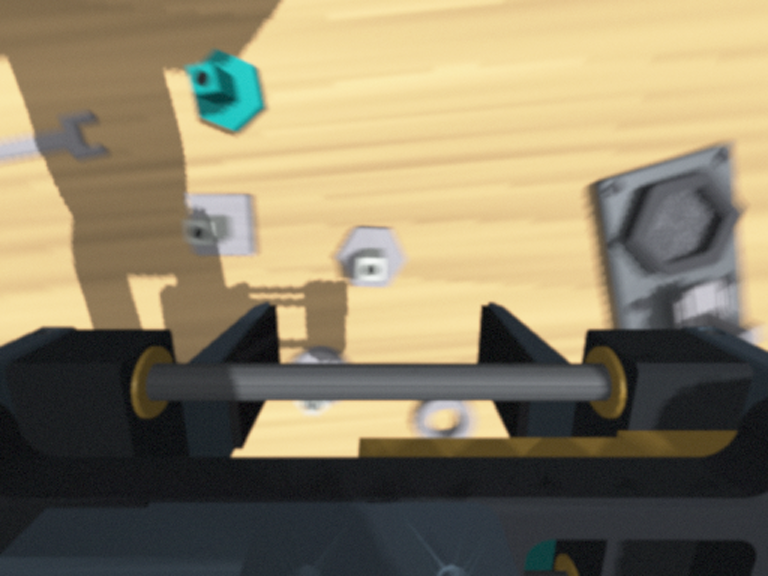

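The hex-foot bushing is at (370,260) in the 1.5x picture, close to the fingers. Its measured pose is (511.3,-64.5) at yaw about -7.5°. The decoy is at (225,95). Now I'll centre over it and descend.

```bash
python3 -m pendant '{"translation":[[-4,3.8,0],[0,0,28],[0,0,28],[0,0,28],[0,0,0],[0,0,0],[0,0,0],[0,0,0]],"roll":[0.027,0,0,0,0,0,0,0],"hand":[0,0,0,0,0,0,0,0]}'
python3 - <<'E'
from h import *
w=env.grab_frame("wrist"); W=cloud(w); save(w,"bush2",None,1.5)
z=W[...,2]; d=np.hypot(W[...,0]-511,W[...,1]+65)
q=W[(z>58)&(z<67)&(d<25)]; print("top",len(q),cv2.minAreaRect(q[:,:2].astype(np.float32)))
q=W[(z>11)&(z<20)&(d<45)][:,:2]; t=W[(z>-6)&(z<8)&(d<60)][:,:2]
f=lambda x:1/(1+np.exp(-x/.5))
cost=lambda p:f(hexd(q,p[:2],p[2])-28).sum()+f(28-hexd(t,p[:2],p[2])).sum()
b=min((minimize(cost,[511,-66,a],method="Nelder-Mead",options=dict(initial_simplex=np.array([511,-66,a])+np.array([[0,0,0],[4,0,0],[0,4,0],[0,0,6]]))) for a in (-15,-5,5,15)),key=lambda r:r.fun)
print("bush",b.x,b.fun,len(q))
delta([511.3,-64.5,28],172.5)
E
```

```text
time_s: 3.42
ee_pos: [512.7, -57.0, 131.9]
ee_rot: [180.0, 0.2, 173.2]
force: [0.3, 0.6, -0.1]
gripper_width: 91.2
gripper_force: 0.0
top 438 ((510.7981872558594, -64.23265075683594), (19.891164779663086, 19.550107955932617), 83.1478271484375)
bush [511.88126659 -64.43750923  -7.64004114] 96.9345152041932 1566
delta [  0.8  -7.6 103.8] norm 104.1 roll 0.011983069108858345 q6 -90.8 yaw 173.19 t 3.4667
```

```bash
python3 -m pendant '{"translation":[[0.9,-7.5,0],[0,0,20],[0,0,20],[0,0,20],[0,0,20],[0,0,15],[0,0,0],[0,0,0]],"roll":[0.007,0,0,0,0,0,0,0],"hand":[0,0,0,0,0,0,0,0]}'
python3 - <<'E'
from h import *
delta([511.1,-64.4,28],172.8); print(env.state()["force"])
E
```

```text
time_s: 4.13
ee_pos: [509.5, -64.6, 35.2]
ee_rot: [-180.0, -0.0, 172.8]
force: [0.4, -0.4, -0.2]
gripper_width: 90.9
gripper_force: 0.0
delta [-1.6  0.4  7.2] norm 7.4 roll -0.000573476188348021 q6 -91.3 yaw 172.77 t 4.1333
[ 0.35575948 -0.37220486 -0.15902758]
```

```bash
python3 -m pendant '{"translation":[[-1.6,0.4,7],[0,0,0],[0,0,0],[0,0,0],[0,0,0],[0,0,0],[0,0,0],[0,0,0]],"roll":[0,0,0,0,0,0,0,0],"hand":[0,0,255,255,255,255,255,255]}' 25;python3 -m pendant '{"translation":[[0,0,0],[0,0,0],[0,0,0],[0,0,0],[0,0,0],[0,0,0],[0,0,-20],[0,0,-20]],"roll":[0,0,0,0,0,0,0,0],"hand":[255,255,255,255,255,255,255,255]}'
```

```text
time_s: 4.8
ee_pos: [511.1, -64.0, 28.1]
ee_rot: [180.0, 0.0, 172.8]
force: [0.2, 0.5, -0.2]
gripper_width: 54.0
gripper_force: 0.0
time_s: 5.47
ee_pos: [509.1, -63.7, 66.6]
ee_rot: [180.0, -0.3, 172.8]
force: [0.6, -0.4, -4.4]
gripper_width: 20.2
gripper_force: 25.0
```

```bash
python3 -m pendant '{"translation":[[0,0,-24],[0,0,-24],[7,40,0],[7,40,0],[7,40,0],[7,40,0],[7,40,0],[7,40,0]],"roll":[0,0,0,0,0,0,0,0],"hand":[255,255,255,255,255,255,255,255]}';python3 -m pendant '{"translation":[[0,34,0],[0,0,0],[0,0,0],[0,0,0],[0,0,0],[0,0,0],[0,0,0],[0,0,0]],"roll":[0,-0.11,-0.11,-0.11,0,0,0,0],"hand":[255,255,255,255,255,255,255,255]}'
python3 - <<'E'
from h import *
w=env.grab_frame("wrist"); W=cloud(w); save(w,"over",None,1.5); np.savez("over.npz",W=W,f=w["frame"])
z=W[...,2]; s=env.state(); print(s["ee_pos"],s["ee_rot"],s["force"])
zb=s["ee_pos"][2]-28+16; c=s["ee_pos"][:2]
d=np.hypot(W[...,0]-c[0],W[...,1]-c[1])
q=W[(abs(z-zb)<5)&(d<45)]; print("foot",len(q),q.mean(0) if len(q) else "",q.min(0),q.max(0))
print(fitnest(W,(502.5,212.5)))
delta([502.5,212.5,70],191.9)
E
```

```text
time_s: 6.13
ee_pos: [498.2, 180.9, 115.1]
ee_rot: [-180.0, -0.1, 172.8]
force: [1.2, -0.4, -4.4]
gripper_width: 19.6
gripper_force: 25.0
time_s: 6.8
ee_pos: [503.6, 212.8, 115.7]
ee_rot: [180.0, -0.0, -168.4]
force: [0.8, -0.6, -4.9]
gripper_width: 20.0
gripper_force: 25.0
[503.71592442 212.79174643 115.81186572] [ 1.79996361e+02 -1.60204820e-02 -1.68395518e+02] [-0.15478083  0.38202379 -4.67878498]
foot 1728 [486.9909552 209.3004469 102.9751962] [473.02712637 181.5002773   98.86230087] [510.04813368 243.93528289 108.69111011]
(array([502.47862912, 212.43741944,  71.7031481 ]), np.float64(198.7394843217132), 2097)
delta [ 1.2 -0.  45.8] norm 45.8 roll -0.005157758519587161 q6 -79.9 yaw -168.4 t 6.85
```

View pics/over.png

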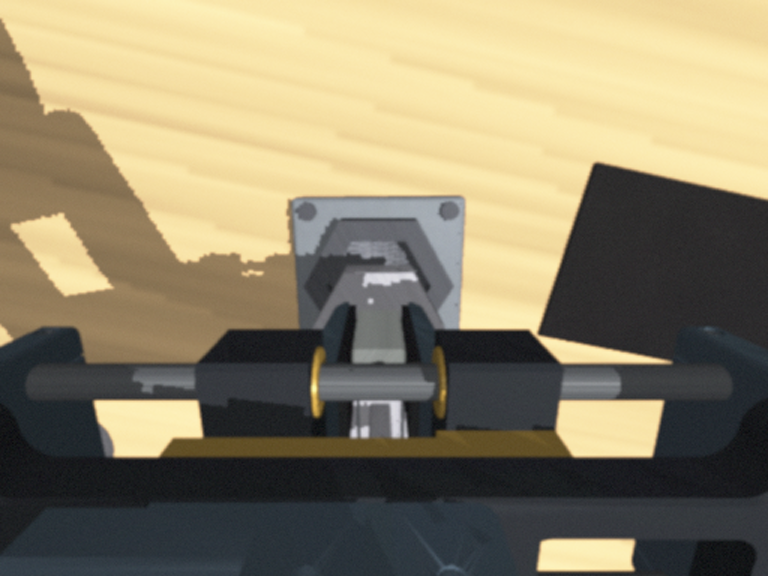

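The picture shows the bushing in hand over the nest, with its foot at (385,290) and the nest hexagon at (380,270), well aligned. I'll measure the foot's offset in the hand.

```bash
python3 - <<'E'
from h import *
W=np.load("over.npz")["W"]; z=W[...,2]
c=np.array([503.7,212.8]); d=np.hypot(W[...,0]-c[0],W[...,1]-c[1])
foot=(z>97)&(z<109)&(d<40)
q=W[foot][:,:2]
for a in (131.6,191.6,251.6):
    u=np.array([np.cos(np.deg2rad(a)),np.sin(np.deg2rad(a))]); s=np.sort((q-c)@u); print(a,s[-1].round(2),np.percentile(s,[97,99,99.7]).round(2))
# edge-angle: boundary via line fits on front edge
u=np.array([np.cos(np.deg2rad(191.6)),np.sin(np.deg2rad(191.6))]); v=np.array([-u[1],u[0]])
x=(q-c)@u; y=(q-c)@v
b=np.arange(-13,14,2); e=[np.sort(x[abs(y-k)<1])[-2:].mean() for k in b]; print(np.round(e,1)); print(np.rad2deg(np.polyfit(b,e,1)[0]))
print(np.nanmedian(W[foot][:,2]))
E
```

```text
131.6 27.94 [27.26 27.84 27.9 ]
191.6 28.21 [27.91 28.04 28.12]
251.6 28.08 [27.39 27.96 28.03]
[28.1 28.1 28.2 27.9 28.  28.  28.  28.1 28.  28.1 28.  28.1 28.1 28. ]
-0.017233462794228344
102.9463214979254
```

The foot is centred in the hand to within 0.2 mm and aligned. I'll move 1.2 mm along tool x and descend to just above the nest.

```bash
python3 -m pendant '{"translation":[[1.2,0,0],[0,0,12],[0,0,12],[0,0,12],[0,0,8],[0,0,3],[0,0,0],[0,0,0]],"roll":[-0.003,0,0,0,0,0,0,0],"hand":[255,255,255,255,255,255,255,255]}'
python3 - <<'E'
from h import *
delta([502.5,212.4,63],191.8); print(env.state()["force"])
E
```

```text
time_s: 7.52
ee_pos: [502.9, 212.9, 69.3]
ee_rot: [180.0, 0.0, -168.1]
force: [0.0, 1.1, -3.7]
gripper_width: 19.7
gripper_force: 25.0
delta [ 0.5 -0.4  6.3] norm 6.3 roll 0.0010877585073810084 q6 -80.1 yaw -168.14 t 7.5167
[ 0.02553916  1.10559419 -3.68043381]
```

```bash
python3 -m pendant '{"translation":[[0.4,-0.4,1.5],[0,0,1.5],[0,0,1],[0,0,1],[0,0,1],[0,0,0.8],[0,0,0.7],[0,0,0]],"roll":[0,0,0,0,0,0,0,0],"hand":[255,255,255,255,255,255,255,255]}'
```

```text
time_s: 8.18
ee_pos: [502.2, 212.3, 61.3]
ee_rot: [180.0, -0.0, -168.1]
force: [-0.2, -0.2, -4.7]
gripper_width: 19.9
gripper_force: 25.0
```

No contact force at 61.3, which is below riding height (63), so the foot is entering the pocket. I'll continue down gently.

```bash
python3 -m pendant '{"translation":[[0,0,1],[0,0,1],[0,0,1],[0,0,1],[0,0,1],[0,0,1],[0,0,0],[0,0,0]],"roll":[0,0,0,0,0,0,0,0],"hand":[255,255,255,255,255,255,255,255]}'
```

```text
time_s: 8.85
ee_pos: [502.2, 212.3, 55.4]
ee_rot: [180.0, -0.0, -168.1]
force: [-0.1, 0.4, -3.5]
gripper_width: 19.8
gripper_force: 25.0
```

```bash
python3 -m pendant '{"translation":[[0,0,1],[0,0,1],[0,0,1],[0,0,0.5],[0,0,0],[0,0,0],[0,0,0],[0,0,0]],"roll":[0,0,0,0,0,0,0,0],"hand":[255,255,255,255,255,255,255,255]}'
```

```text
time_s: 9.52
ee_pos: [502.3, 212.4, 52.0]
ee_rot: [180.0, 0.0, -168.1]
force: [-0.1, 0.2, -4.9]
gripper_width: 19.8
gripper_force: 25.0
```

```bash
python3 -m pendant '{"translation":[[0,0,0.4],[0,0,0.4],[0,0,0.3],[0,0,0],[0,0,0],[0,0,0],[0,0,0],[0,0,0]],"roll":[0,0,0,0,0,0,0,0],"hand":[255,255,255,255,255,255,255,255]}'
```

```text
time_s: 10.18
ee_pos: [502.3, 212.3, 50.9]
ee_rot: [180.0, 0.0, -168.1]
force: [-0.1, 0.7, -3.0]
gripper_width: 20.0
gripper_force: 25.0
```

```bash
python3 -m pendant '{"translation":[[0,0,0.3],[0,0,0.3],[0,0,0.2],[0,0,0],[0,0,0],[0,0,0],[0,0,0],[0,0,0]],"roll":[0,0,0,0,0,0,0,0],"hand":[255,255,255,255,255,255,255,255]}'
```

```text
time_s: 10.85
ee_pos: [502.4, 212.4, 50.8]
ee_rot: [180.0, 0.0, -168.1]
force: [-2.2, -0.9, 5.6]
gripper_width: 20.1
gripper_force: 25.0
```

The floor is felt at TCP 50.8, matching the expected 51. Release, retreat and look.

```bash
python3 -m pendant '{"translation":[[0,0,-0.4],[0,0,0],[0,0,0],[0,0,0],[0,0,0],[0,0,0],[0,0,0],[0,0,0]],"roll":[0,0,0,0,0,0,0,0],"hand":[255,60,60,60,60,60,60,60]}' ; python3 -m pendant '{"translation":[[0,0,-20],[0,0,-30],[0,0,-30],[0,0,-30],[0,0,0],[0,0,0],[0,0,0],[0,0,0]],"roll":[0,0,0,0,0,0,0,0],"hand":[60,60,60,60,60,60,60,60]}'
python3 - <<'E'
from h import *
w=env.grab_frame("wrist"); W=cloud(w); save(w,"seated",None,1.5)
z=W[...,2]; d=np.hypot(W[...,0]-502.4,W[...,1]-212.4)
q=W[(d<14)&(z>70)&(z<100)]; print("neck top",np.median(q[:,2]),q[:,:2].mean(0))
m=(d<27)&(d>18)&(z<60); print("foot z",np.nanmedian(z[m]), "nest z",np.nanmedian(z[(d>34)&(d<41)]))
t=env.grab_frame("top"); V=cloud(t); zz=V[...,2]; dd=np.hypot(V[...,0]-580,V[...,1]-229)
q=V[(zz>80)&(zz<100)&(dd<50)]; print("tab top",len(q),q.mean(0) if len(q) else "")
d2=np.hypot(V[...,0]-502.4,V[...,1]-212.4); 
u=np.array([np.cos(np.deg2rad(12.1)),np.sin(np.deg2rad(12.1))])
tab=np.array([579.25,229.4]); print("tab fixture coords",(tab-[499.9,212.2])@u,(tab-[499.9,212.2])@[-u[1],u[0]])
s=env.state();print(s["ee_pos"],s["gripper_width"])
delta([579.25,229.4,140],192.1)
E
```

```text
time_s: 11.52
ee_pos: [502.3, 212.4, 50.4]
ee_rot: [180.0, 0.0, -168.1]
force: [-0.2, 0.3, -1.0]
gripper_width: 63.6
gripper_force: 0.0
time_s: 12.18
ee_pos: [501.4, 212.0, 159.1]
ee_rot: [-180.0, -0.2, -168.1]
force: [0.4, -0.2, -0.4]
gripper_width: 69.5
gripper_force: 0.0
neck top 83.91424436942599 [500.70972054 212.21055175]
foot z 38.1077523730809 nest z 254.47899954099196
tab top 52 [584.65890134 226.2113344   90.528334  ]
tab fixture coords 81.19253911874117 0.18463870582977648
[501.52144555 212.04757484 159.05053912] 69.63919204066396
delta [-79.7   1.   18.8] norm 81.9 roll -0.003931453339100747 q6 -80.2 yaw -168.13 t 12.2833
```

View pics/seated.png

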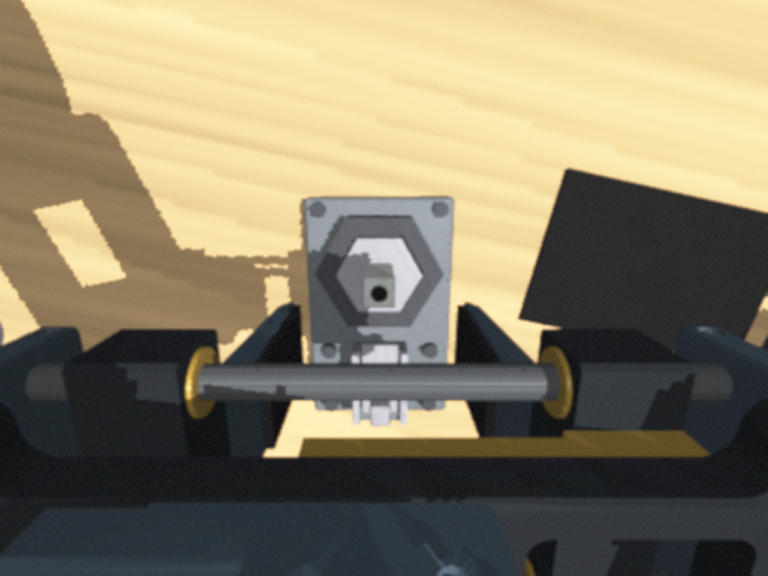

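The foot sits flush in the pocket at (378,272), with neck top about 84 and foot top about 38 measured (expected 85 and 39). It is seated. The keeper is at (380,385). Now to the tab.

```bash
python3 -m pendant '{"translation":[[-27.5,0.3,5],[-27.5,0.3,5],[-27.5,0.2,5],[0,0,0],[0,0,0],[0,0,0],[0,0,0],[0,0,0]],"roll":[-0.004,0,0,0,0,0,0,0],"hand":[60,60,60,60,60,60,60,60]}'
python3 - <<'E'
from h import *
d=delta([582,229.8,54],192.1)
E
```

```text
time_s: 12.95
ee_pos: [581.9, 230.2, 145.7]
ee_rot: [180.0, -0.0, -167.9]
force: [-0.0, 0.4, 0.4]
gripper_width: 69.4
gripper_force: 0.0
delta [-0.  -0.4 91.7] norm 91.7 roll 0.0002748822300910918 q6 -81.6 yaw -167.88 t 12.95
```

```bash
python3 -m pendant '{"translation":[[0,-0.4,18],[0,0,18],[0,0,18],[0,0,18],[0,0,14],[0,0,5],[0,0,0],[0,0,0]],"roll":[0,0,0,0,0,0,0,0],"hand":[60,60,60,60,60,60,60,60]}';python3 -m pendant '{"translation":[[0,0,0],[0,0,0],[0,0,0],[0,0,0],[0,0,0],[0,0,0],[0,0,0],[0,0,0]],"roll":[0,0,0,0,0,0,0,0],"hand":[60,255,255,255,255,255,255,255]}' 12;python3 -m pendant '{"translation":[[0,0,0],[0,0,0],[0,0,0],[0,0,0],[0,0,0],[0,0,0],[0,0,0],[0,0,0]],"roll":[0,0,0,0,0,0,0,0],"hand":[255,255,255,255,255,255,255,255]}' 12
```

```text
time_s: 13.62
ee_pos: [583.0, 230.1, 55.2]
ee_rot: [180.0, 0.1, -167.9]
force: [0.7, 0.0, 0.4]
gripper_width: 69.7
gripper_force: 0.0
time_s: 14.28
ee_pos: [582.9, 229.9, 54.4]
ee_rot: [180.0, -0.0, -167.9]
force: [1.2, -0.1, -0.6]
gripper_width: 25.6
gripper_force: 0.0
time_s: 14.95
ee_pos: [582.9, 229.9, 54.4]
ee_rot: [180.0, -0.0, -167.9]
force: [0.1, -1.5, -0.5]
gripper_width: 14.1
gripper_force: 12.0
```

```bash
python3 -m pendant '{"translation":[[3,0,0],[3,0,0],[3,0,0],[3,0,0],[3,0,0],[3,0,0],[3,0,0],[3,0,0]],"roll":[0,0,0,0,0,0,0,0],"hand":[255,255,255,255,255,255,255,255]}' 20;python3 -m pendant '{"translation":[[1,0,0],[1,0,0],[1,0,0],[0,0,0],[0,0,0],[0,0,0],[0,0,0],[0,0,0]],"roll":[0,0,0,0,0,0,0,0],"hand":[255,255,255,255,255,255,255,255]}'
```

```text
time_s: 15.62
ee_pos: [559.2, 224.9, 54.4]
ee_rot: [180.0, 0.0, -167.9]
force: [3.7, 0.2, -2.9]
gripper_width: 13.8
gripper_force: 20.0
time_s: 16.28
ee_pos: [556.3, 224.2, 54.4]
ee_rot: [180.0, -0.0, -167.9]
force: [1.9, 1.0, -2.9]
gripper_width: 13.6
gripper_force: 20.0
```

Moved 27 mm against friction only. I'll creep to the stop.

```bash
for i in 1; do :; done; python3 -m pendant '{"translation":[[1,0,0],[1,0,0],[1,0,0],[1,0,0],[0,0,0],[0,0,0],[0,0,0],[0,0,0]],"roll":[0,0,0,0,0,0,0,0],"hand":[255,255,255,255,255,255,255,255]}'
```

```text
time_s: 16.95
ee_pos: [552.4, 223.4, 54.4]
ee_rot: [180.0, -0.0, -167.9]
force: [2.3, 0.2, -3.1]
gripper_width: 13.6
gripper_force: 20.0
```

```bash
python3 -m pendant '{"translation":[[0.7,0,0],[0.7,0,0],[0.6,0,0],[0,0,0],[0,0,0],[0,0,0],[0,0,0],[0,0,0]],"roll":[0,0,0,0,0,0,0,0],"hand":[255,255,255,255,255,255,255,255]}'
```

```text
time_s: 17.62
ee_pos: [550.5, 223.0, 54.4]
ee_rot: [180.0, -0.0, -167.9]
force: [2.0, -0.6, -3.5]
gripper_width: 14.1
gripper_force: 20.0
```

```bash
python3 -m pendant '{"translation":[[0.7,0,0],[0.7,0,0],[0.6,0,0],[0,0,0],[0,0,0],[0,0,0],[0,0,0],[0,0,0]],"roll":[0,0,0,0,0,0,0,0],"hand":[255,255,255,255,255,255,255,255]}'
```

```text
time_s: 18.28
ee_pos: [549.6, 222.8, 54.5]
ee_rot: [180.0, 0.1, -167.9]
force: [5.3, 0.8, -5.5]
gripper_width: 13.9
gripper_force: 20.0
```

```bash
python3 -m pendant '{"translation":[[0.5,0,0],[0.5,0,0],[0.5,0,0],[0,0,0],[0,0,0],[0,0,0],[0,0,0],[0,0,0]],"roll":[0,0,0,0,0,0,0,0],"hand":[255,255,255,255,255,255,255,255]}'
```

```text
time_s: 18.95
ee_pos: [549.6, 222.8, 54.5]
ee_rot: [180.0, 0.3, -167.9]
force: [9.2, 0.8, -7.7]
gripper_width: 14.1
gripper_force: 20.0
```

It stopped firmly after 34 mm, consistent with the stop (start at about 2 mm). I'll relax the push, let go, rise and check.

```bash
python3 -m pendant '{"translation":[[-0.5,0,0],[-0.5,0,0],[0,0,0],[0,0,0],[0,0,0],[0,0,0],[0,0,0],[0,0,0]],"roll":[0,0,0,0,0,0,0,0],"hand":[255,255,255,60,60,60,60,60]}';python3 -m pendant '{"translation":[[0,0,0],[0,0,-20],[0,0,-30],[0,0,-30],[0,0,-30],[-25,0,0],[-25,0,0],[0,0,0]],"roll":[0,0,0,0,0,0,0,0],"hand":[60,60,60,60,60,60,60,60]}';python3 -m pendant '{"translation":[[41,0,-10],[41,0,-10],[41,0,-10],[41,0,-10],[0,0,0],[0,0,0],[0,0,0],[0,0,0]],"roll":[0,0,0,0,0,0,0,0],"hand":[60,60,60,60,60,60,60,60]}'
python3 - <<'E'
from h import *
w=env.grab_frame("wrist"); W=cloud(w); save(w,"final",None,1.5)
z=W[...,2]; o=np.array([499.9,212.2]); u=np.array([np.cos(np.deg2rad(12.1)),np.sin(np.deg2rad(12.1))]); v=np.array([-u[1],u[0]])
X=(W[...,:2]-o)@u; Y=(W[...,:2]-o)@v
m=(abs(Y)<8)&(z>44)&(z<50)&(X>12)&(X<60); print("tongue",m.sum(),np.percentile(X[m],[0,2,10]) if m.any() else"")
m=(abs(Y)<12)&(abs(X)<14)&(z>78)&(z<90); print("neck top",np.median(z[m]),X[m].mean(),Y[m].mean())
m=(abs(Y)<12)&(X>25)&(X<110)&(z>87)&(z<96); print("tab",m.sum(),X[m].min() if m.any() else"",X[m].max() if m.any() else"",Y[m].mean() if m.any() else "")
t=env.grab_frame("top"); save(t,"top2",(100,290,60,330),2.9)
E
```

```text
time_s: 19.62
ee_pos: [547.8, 222.4, 54.6]
ee_rot: [180.0, -0.0, -167.9]
force: [-0.7, 0.6, -0.4]
gripper_width: 44.2
gripper_force: 0.0
time_s: 20.28
ee_pos: [601.0, 233.8, 165.2]
ee_rot: [180.0, 0.3, -167.9]
force: [1.0, 0.7, -0.4]
gripper_width: 70.1
gripper_force: 0.0
time_s: 20.95
ee_pos: [439.7, 199.3, 203.7]
ee_rot: [180.0, 0.0, -167.9]
force: [0.3, 0.0, -0.2]
gripper_width: 70.0
gripper_force: 0.0
tongue 0 
neck top 84.05372280354604 0.6074176658484622 -0.4929632261335414
tab 152 44.55671661880561 59.689029975650676 0.09043476023283209
```

View pics/final.png

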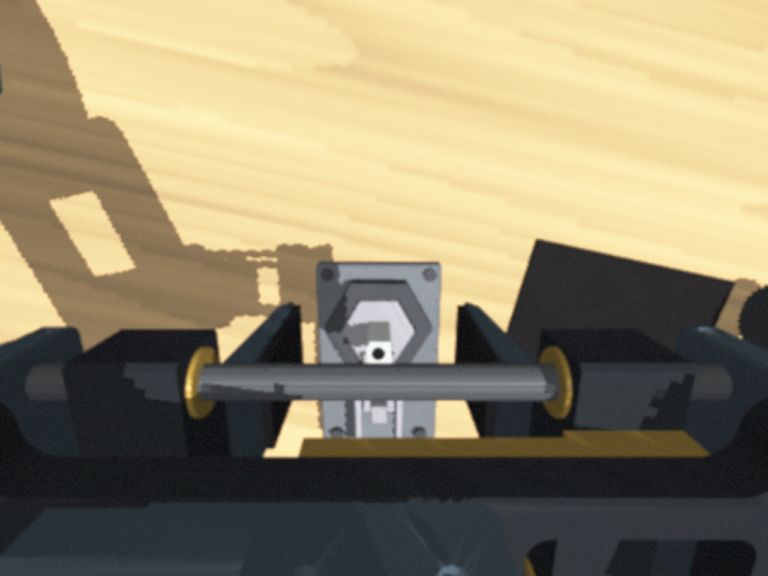

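View pics/top2.png

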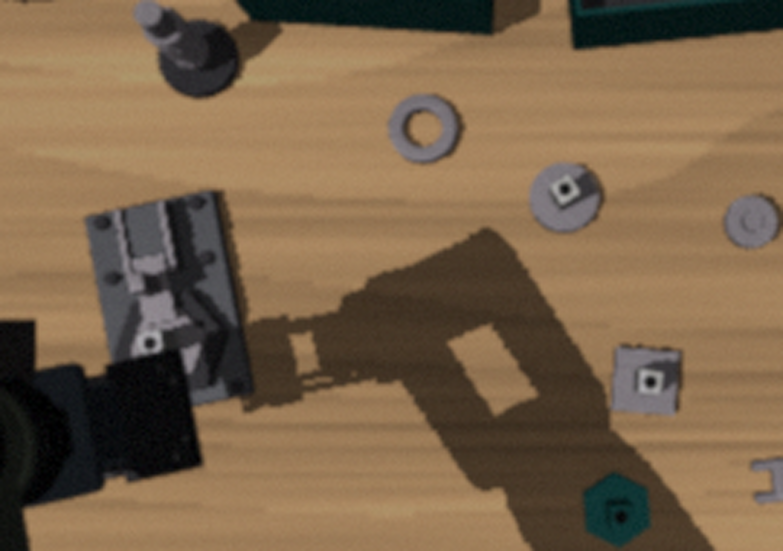

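The wrist view shows the bushing seated at (378,335) with the keeper tab behind it. The top view shows the tongue against the neck side at (155,310), and the other parts are unmoved. One quick check of the tongue tip distance from the top depth.

```bash
python3 - <<'E'
from h import *
t=env.grab_frame("top"); W=cloud(t); z=W[...,2]
o=np.array([499.9,212.2]); u=np.array([np.cos(np.deg2rad(12.1)),np.sin(np.deg2rad(12.1))]); v=np.array([-u[1],u[0]])
X=(W[...,:2]-o)@u; Y=(W[...,:2]-o)@v
b=(X>-60)&(X<135)&(abs(Y)<62)&(z>14)&(z<20); print("base X",np.percentile(X[b],99.8),Y[b].min(),Y[b].max())
for lo,hi in((87,96),(44,51),(36,43)):
    m=(abs(Y-0)<9)&(X>5)&(X<120)&(z>lo)&(z<hi); print(lo,m.sum(),np.percentile(X[m],[0,5,50,95,100]).round(1) if m.any() else "")
m=(abs(Y)<5)&(X>8)&(X<50); i=np.argsort(X[m]); print(np.c_[X[m][i],z[m][i]].round(0).tolist()[::2])
print(env.state()["force"])
E
```

```text
base X 130.13442829461587 -61.06225193135193 55.86394998091192
87 42 [ 6.6  9.3 51.5 59.6 60.6]
44 123 [ 20.7  22.5  41.2  76.5 119.9]
36 122 [ 15.6  18.3  96.1 117.  119.4]
[[8.0, 83.0], [9.0, 84.0], [10.0, 86.0], [11.0, 85.0], [17.0, 41.0], [18.0, 37.0], [20.0, 37.0], [20.0, 40.0], [22.0, 48.0], [22.0, 49.0], [23.0, 48.0], [24.0, 50.0], [26.0, 48.0], [27.0, 47.0], [28.0, 45.0], [29.0, 51.0], [30.0, 45.0], [31.0, 49.0], [32.0, 49.0], [34.0, 49.0], [35.0, 48.0], [37.0, 49.0], [37.0, 49.0], [38.0, 47.0], [39.0, 49.0], [42.0, 47.0], [43.0, 46.0], [44.0, 48.0], [44.0, 88.0], [44.0, 61.0], [45.0, 50.0], [45.0, 88.0], [46.0, 91.0], [46.0, 92.0], [48.0, 94.0], [49.0, 92.0], [50.0, 93.0]]
[ 0.06728794 -0.4122272  -0.21266124]
```

The tongue tip is about 20–21 mm from the nominal centre, over the foot, so the keeper is at its stop. The gripper is clear.

```bash
python3 -c "
from workcell import env
print(env.job_done())"
```

```text
the job is handed in; nothing more can be done
None
```

The grey hex-foot bushing is seated on the pocket floor, the keeper is forward at its stop over the foot, the gripper is clear, the other parts were left alone, and the job is handed in (about 21 s on the robot clock; the hand-in returned no verdict).

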